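Stand a slanted vial rack up and park it

TASK

The white vial rack is lying back on the sloping board of the grey sheet-metal stand, where its agar slants have set. Using pushes only, no gripping or lifting, tip the rack up off the board so that it stands on its base in the trough in front, then push it, upright, along the trough until it meets the end stop at the right, which frees the board for the next rack. Keep all four vials standing in the rack, do not ram it, and leave the other things on the bench where they are.

Things in the scene. Friction and masses are not known exactly. Their poses are not given: they have to be found in the camera images.
- slant_stand: Slanting stand of folded grey-coated sheet metal, 350 mm long, fixed. Origin at bench height in the middle of its trough; x crosses the trough away from the robot, y runs along it to the robot's left. Trough floor 3 mm above the bench, x = -36 to +37 mm, open at the +y end. Front rim at x = -42 to -36 mm, 15 mm high. Parking half: y below 0, back wall at x = 36 to 42 mm, 31 mm high, flared at its mouth (y about 0).
- board_foot (a point): Foot of the sloping board, at its middle: the line along stand y where the board meets the trough floor. From here the board (172 mm wide) rises backward (stand +x) at 20 degrees, to 35 mm above the bench 89 mm farther back. Axes as the stand's.
- end_stop (a point): Middle of the inner face of the end stop, which crosses the -y end of the trough; stop 31 mm high, this point 20 mm above the bench. The rack's -y end shall meet it: the rack's origin is then 80 mm in stand +y from it. Axes as the stand's.
- vial_rack: White bar rack, 66 (x) x 160 (y) x 43 (z) mm, 0.14 to 0.22 kg empty, two rows of five holes, middle column empty. Origin at the centre of its underside, z out of its top. Starts reclined 70 degrees: +x side flat on the board, +x base edge at the board's foot, z pointing backward and 20 degrees up, y along stand y. Upright it has about 3 mm of play each way across the trough.
- high_bar (a point): Middle of the rack's highest long bar when reclined (8 mm wide, 4 mm thick, end to end), at its edge towards the rack's top, about 73 mm above the bench. Pushed here from behind, towards stand -x, the rack turns about its base edge at the board's foot, passes its balance after about 27 mm of push and falls upright into the trough by itself. Axes as the rack's.
- rack_end (a point): Centre of the flat +y end plate of the rack (66 x 43 mm, 3 mm thick), 20 mm above its underside. Pushed here towards stand -y the upright rack slides along the trough; it takes about 1 to 3 N. Axes as the rack's.
- vial_1: 18 mm round, 65 mm tall capped glass vial standing loosely in a hole of the rack, in the row nearer the sloping board, +56 mm from the rack's middle along rack y; it starts reclined with the rack. Origin at the centre of its underside, z along the vial to the cap. It shall stay in the rack.
- vial_2: 18 mm round, 65 mm tall capped glass vial standing loosely in a hole of the rack, in the row nearer the sloping board, -56 mm from the rack's middle along rack y; it starts reclined with the rack. Origin at the centre of its underside, z along the vial to the cap. It shall stay in the rack.
- vial_3: 18 mm round, 65 mm tall capped glass vial standing loosely in a hole of the rack, in the row nearer the sloping board, +28 mm from the rack's middle along rack y; it starts reclined with the rack. Origin at the centre of its underside, z along the vial to the cap. It shall stay in the rack.
- vial_4: 18 mm round, 65 mm tall capped glass vial standing loosely in a hole of the rack, in the row nearer the sloping board, -28 mm from the rack's middle along rack y; it starts reclined with the rack. Origin at the centre of its underside, z along the vial to the cap. It shall stay in the rack.
- bench_timer: Off-white wind-up timer, 57 x 62 x 58 mm, behind the parking half. It stands loose beside the stand and shall be left alone. Origin at the centre of its underside.
- dropper_bottle: Small red bottle with white dropper cap, 31 mm wide, 84 mm tall, behind the parking half. It stands loose beside the stand and shall be left alone. Origin at the centre of its underside.
- objective_pot: Beige screw-top pot with a black lid, 38 mm wide, 57 mm tall, in front of the parking half. It stands loose beside the stand and shall be left alone. Origin at the centre of its underside.
There are look-alikes about, which are no part of the job. What is shaped like the vial_rack but red is not meant.

How it is judged:
By the outcome, as a careful person would: the job done as asked, in the order asked, and still so for the second after the job is handed in, with the robot touching nothing.
It also fails if it takes over 48 s, if anything falls off the work surface, if the arm or the gripper's body presses on something with over 40 N, if the wrist force passes 120 N, or if a joint passes its speed limit or range.

ROBOT

A 6-joint arm with a two-finger parallel gripper is mounted at the origin on a cart in front of the work surface, level with it; the furniture and walls round the work are solid. World frame = base frame: x ahead of the robot, y to its left, z up, the work surface at z = 0. Lengths are in m, angles in rad, forces in N, time in s.
With the tool pointing down it reaches from about 0.35 to 0.975 m from the base axis. Payload 4.9 kg.
Tool frame: the origin (TCP) lies on the centre line of the jaws, within the pads' length; the fingertips stand manip.tcp_to_tips ahead of it and the grasp point (between the pads) is the TCP (manip.tcp_to_tips is the distance from the TCP to the fingertips, in m); y points along the fingers, z is the direction in which the jaws open and shut, and the axes are right-handed (so a half turn about y gives the same grasp; the last joint's range is limited). The gripper opens to 85 mm and grips with 20 to 120 N. Pads are 22 mm wide; open, the fingers measure 114 mm over their backs; the gripper's body (76 mm by 85 mm) begins 54 mm behind the grasp point. The pads swing forward as they close: fully open they stand 13 mm farther back than shut.
Start: joints at [1.23, 0.053, 1.613, -0, 1.476, -0.119], TCP at [0.137, 0.61, 0.25] pointing down, gripper open.
Joint ranges: [-3.01, 3.01], [-1.01, 2.22], [0.06, 2.58], [-1.02, 4.17], [0.09, 2.62], [-3.14, 3.14]. Speed limits (rad/s): [2.57, 2.57, 3.14, 3.14, 3.14, 3.14].

INTERFACE

Orientations are given as a unit quaternion [w, x, y, z].
In Python, from plant import manip gives the robot as it stands.
- The arm moves only by the tool apply_moves, never from a script. Its argument "moves" is a list of rows, each a list of 7 numbers: the gripper's target within -1 to 1 (shut at 1, half-way at 0, fully open at -1), then the shift along the tool's x, y, z in mm, then the turn, a rotation vector about the tool's x, y, z in degrees. A call has 1 to 20 rows; each row shifts and turns the commanded pose from where the row before left it, along the tool's axes as they then stand; what a row does not reach is not made up. A row lasts 1/10 s, in which the tool goes at most 50 mm and 8.59 degrees, less where a joint would pass 70% of its speed; a pose out of reach is approached as far as the arm can. A call with a gripper value outside its range is refused whole. The fingers move at their own pace and stop on an object; the grip force is fixed at half the most. Time passes only in rows, so rows that do not move let the fingers close. It gives the time, the measured TCP pose, the force and the opening at its end, in the units of the state.
- manip.state(): the state, without advancing time (a new reading comes with each control period).
- manip.grab_frame(name): name is "side" or "top"; returns the picture (384x512x3 uint8, blue, green, red); there is no depth.
- manip.calibration(name): a dict with "mtx" (3x3 intrinsics, pixels), "distortion" ([k1, k2, p1, p2, k3] as OpenCV has them; the pictures are not rectified), "T" (4x4, takes a point from camera to world coordinates). Camera axes: x right, y down, z forward; pixel columns grow to the right and rows downward; lengths in m; the calibration is good to about 2 mm. A picture is of the moment at which its call begins. calibration takes no time and is no camera call.
- manip.job_done(): hands the job in, once; it reports no verdict.
The state is a dict: "time": time; "joint_pos": joint angles; "joint_vel": joint speeds; "joint_efforts": joint torques, N m; "tool_pos": TCP position; "tool_rot": TCP orientation; "contact_force": force on the tool from outside, world axes, zero at the start; "ft_torque": the same for the moment, N m; "gripper_width": opening from 0.0 (shut) to 1.0 (fully open).
Only numpy, scipy, OpenCV 4.12 (cv2) and the standard library are available. Lean on these libraries where they do the work, as an engineer would, in place of code of your own. Each camera call takes 0.05 s, during which the arm holds its last target. There are 200 camera calls.

## Working session

There is one attempt and no reset: what is moved stays moved. The work goes in short steps, Python scripts to look and compute and a tool call to move; the robot and the scene stay as the last step left them, time stands still between calls to the robot, and variables do not carry over. Pictures are saved under pics/ and viewed, about 8 in all and at most 12, crops included, and the job is handed in when it is done.

Besides the shell and the picture viewer there is one more tool, called after ">>>" in YAML: its name, and indented under it one key for each argument. apply_moves: Moves the arm, as the interface text tells. Its arguments: {"type":"object","properties":{"moves":{"type":"array","items":{"type":"array","items":{"type":"number"}}}},"required":["moves"]}

```bash
mkdir -p pics; ls; python3 - <<'E'
from plant import manip
import cv2,numpy as np
np.set_printoptions(precision=4,suppress=True)
for n in("top","side"):
    cv2.imwrite(f"pics/{n}0.png",manip.grab_frame(n)); c=manip.calibration(n); print(n,c["mtx"],c["distortion"],c["T"])
print(manip.state(),manip.tcp_to_tips)
E
```

```text
pics
top [[448.6646   0.     257.0341]
 [  0.     448.6646 186.345 ]
 [  0.       0.       1.    ]] [-0.0335  0.      0.      0.      0.    ] [[ 0.0197 -0.981   0.193   0.4132]
 [-0.9988 -0.0278 -0.0396  0.0333]
 [ 0.0443 -0.192  -0.9804  0.9514]
 [ 0.      0.      0.      1.    ]]
side [[398.6755   0.     260.4194]
 [  0.     398.6755 193.2109]
 [  0.       0.       1.    ]] [0.0099 0.     0.     0.     0.    ] [[-0.932  -0.1443  0.3326  0.2489]
 [-0.3623  0.336  -0.8694  0.8534]
 [ 0.0136 -0.9307 -0.3655  0.4207]
 [ 0.      0.      0.      1.    ]]
{'time': 0.1, 'joint_pos': array([ 1.23  ,  0.0533,  1.6142, -0.    ,  1.476 , -0.119 ]), 'joint_vel': array([-0.0004, -0.0013, -0.0033, -0.0002,  0.0006,  0.0002]), 'joint_efforts': array([ -0.0001, -39.4906, -37.1361,  -0.0002,   0.004 ,  -0.    ]), 'tool_pos': array([0.1373, 0.6092, 0.2492]), 'tool_rot': array([-0.7021,  0.7034, -0.0784,  0.0781]), 'contact_force': array([-0.4691, -0.5082, -0.0565]), 'ft_torque': array([ 0.011 ,  0.0138, -0.0019]), 'gripper_width': 0.9986983928980384} 0.019
```

View pics/top0.png

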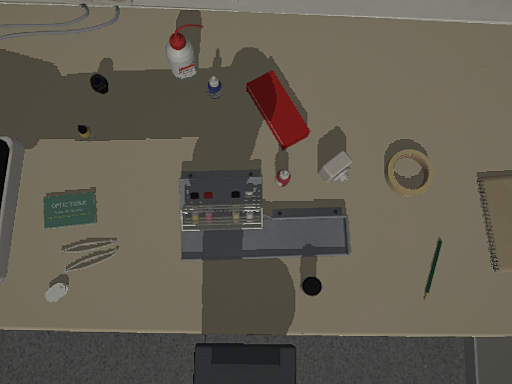

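View pics/side0.png

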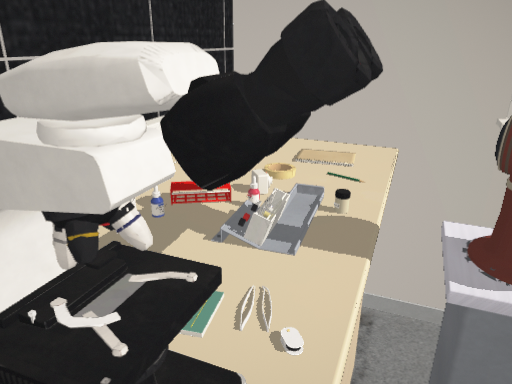

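The top view shows the stand at columns 181–349 and rows 170–260, with the rack reclined at columns 180–263. The red bottle is at (283,177), the timer at (337,165) and the pot at (312,286). I'll enlarge this view.

```bash
python3 - <<'E'
import cv2
i=cv2.imread("pics/top0.png")[160:270,170:360]
cv2.imwrite("pics/c1.png",cv2.convertScaleAbs(cv2.resize(i,None,fx=4,fy=4,interpolation=cv2.INTER_CUBIC),alpha=1.4))
E
```

```text
(no output)
```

View pics/c1.png

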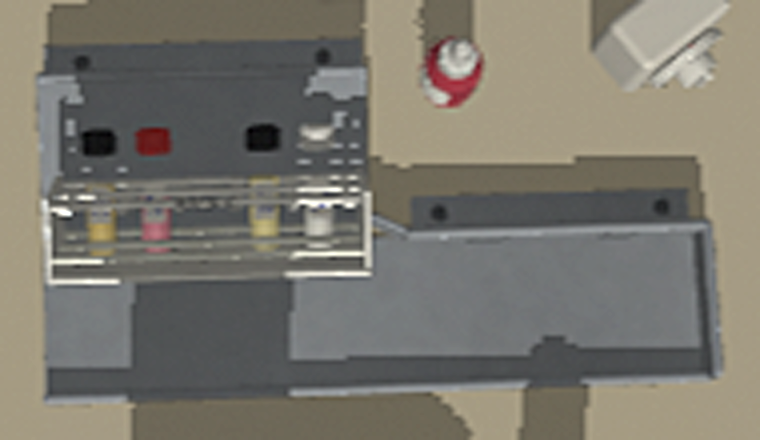

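```bash
cat > h.py <<'E'
import cv2,numpy as np
from plant import manip
np.set_printoptions(precision=4,suppress=True)
def ray(n,uv):
    c=manip.calibration(n);p=cv2.undistortPoints(np.array([[uv]],float),c["mtx"],np.array(c["distortion"]))[0,0]
    T=np.array(c["T"]);return T[:3,3],T[:3,:3]@[p[0],p[1],1]
def at(n,uv,z):
    o,d=ray(n,uv);return o+d*(z-o[2])/d[2]
def proj(n,P):
    c=manip.calibration(n);W=np.linalg.inv(c["T"])
    return cv2.projectPoints(np.array(P,float).reshape(-1,3),cv2.Rodrigues(W[:3,:3])[0],W[:3,3],c["mtx"],np.array(c["distortion"]))[0].reshape(-1,2)
E
python3 - <<'E'
from h import *
cr=lambda u,v:((u+.5)/4+169.5,(v+.5)/4+159.5)
for k,p,z in [("rimL",(45,401),.015),("rimR",(717,379),.015),("wallL",(412,236),.031),("wallR",(710,224),.031),("stopBack",(697,232),.031),("stopFront",(697,372),.015),("plateL base",(47,283),.065),("plateR base",(372,274),.065),("plateL top",(45,195),.08),("plateR top",(368,190),.08),("bar190",(205,190),.073),("bar180",(205,180),.073),("bar204",(205,204),.073),("bottle",(460,50),.084),("timer",(690,60),.05),("pot",(570,500),.057),("boardBackL",(40,75),.035),("boardBackR",(366,68),.035)]:
    print(k,at("top",cr(*p),z))
E
```

```text
rimL [0.4394 0.1487 0.015 ]
rimR [ 0.4581 -0.1996  0.015 ]
wallL [ 0.5273 -0.0375  0.031 ]
wallR [ 0.5374 -0.1934  0.031 ]
stopBack [ 0.5331 -0.1864  0.031 ]
stopFront [ 0.4615 -0.189   0.015 ]
plateL base [0.4953 0.1444 0.065 ]
plateR base [ 0.5037 -0.0153  0.065 ]
plateL top [0.5368 0.1457 0.08  ]
plateR top [ 0.5434 -0.0118  0.08  ]
bar190 [0.5423 0.0683 0.073 ]
bar180 [0.5473 0.0685 0.073 ]
bar204 [0.5354 0.0681 0.073 ]
bottle [ 0.6143 -0.0562  0.084 ]
timer [ 0.6205 -0.1798  0.05  ]
pot [ 0.3957 -0.115   0.057 ]
boardBackL [0.6059 0.1574 0.035 ]
boardBackR [ 0.6145 -0.0119  0.035 ]
```

The bar triangulates to stand x ≈ 56 mm, which fits a top bar at 73 mm height. The stand yaw is about 3.1°, its origin is near (0.4907,-0.0232), and the rack is centred at stand y ≈ 0.087.

```bash
cat >> h.py <<'E'
from scipy.spatial.transform import Rotation as Ro
YAW=np.radians(3.1); O=np.array([.4907,-.0232,0]); S=Ro.from_euler('z',YAW)
w2s=lambda p:S.inv().apply(np.array(p)-O)
s2w=lambda p:S.apply(np.array(p))+O
def tool():
    s=manip.state();q=s["tool_rot"];return s,Ro.from_quat([q[1],q[2],q[3],q[0]])
def plan(goal_s):
    "shift (mm, tool axes) to bring fingertips to stand point; report"
    s,R=tool();tip=s["tool_pos"]+R.apply([0,manip.tcp_to_tips,0])
    print("t",s["time"],"tip(stand)mm",w2s(tip)*1e3,"F",s["contact_force"],"w",s["gripper_width"])
    print("axes(stand)\n",(S.inv()*R).as_matrix()); print("shift",R.inv().apply(s2w(goal_s)-tip)*1e3)
E
python3 - <<'E'
from h import *
plan([.085,.087,.13])
s,R=tool()
# desired: tool y down, tool z along +-stand x
for sg in (1,-1):
  G=S*Ro.from_matrix(np.array([[0,-sg*1,0],[0,0,-1],[sg,0,0]]).T if 0 else np.column_stack([np.cross([0,0,-1],[sg,0,0]),[0,0,-1],[sg,0,0]]))
  print(sg,np.degrees((R.inv()*G).as_rotvec()))
  G=S*Ro.from_matrix(np.column_stack([[sg,0,0],[0,0,-1],np.cross([sg,0,0],[0,0,-1])]))
  print('x',sg,np.degrees((R.inv()*G).as_rotvec()))
E
```

```text
t 0.1 tip(stand)mm [-318.681   650.5257  230.1786] F [-0.4691 -0.5082 -0.0565] w 0.9986983928980384
axes(stand)
 [[ 0.9622 -0.0007  0.2724]
 [-0.2724 -0.0018  0.9622]
 [-0.0002 -1.     -0.0019]]
shift [ 541.9566  100.8849 -432.0423]
1 [ 0.101  74.1908  0.0601]
x 1 [  0.1065 -15.8092  -0.027 ]
-1 [   0.0648 -105.8092   -0.1089]
x -1 [  0.039  164.1907   0.1535]
```

>>> apply_moves:
  moves:
    - [1, 0, 0, 0, 0, -7.9, 0]
    - [1, 0, 0, 0, 0, -7.9, 0]
    - [1, 22, 0, -31, 0, 0, 0]
    - [1, 22, 0, -31, 0, 0, 0]
    - [1, 22, 0, -31, 0, 0, 0]
    - [1, 22, 0, -31, 0, 0, 0]
    - [1, 22, 0, -31, 0, 0, 0]
    - [1, 22, 0, -31, 0, 0, 0]
    - [1, 22, 0, -31, 0, 0, 0]
    - [1, 22, 0, -31, 0, 0, 0]
    - [1, 22, 0, -31, 0, 0, 0]
    - [1, 22, 0, -31, 0, 0, 0]
    - [1, 22, 0, -31, 0, 0, 0]
    - [1, 22, 0, -31, 0, 0, 0]
    - [1, 22, 0, -31, 0, 0, 0]
    - [1, 22, 0, -31, 0, 0, 0]
    - [1, 22, 0, -31, 0, 0, 0]
    - [1, 22, 0, -31, 0, 0, 0]
    - [1, 8, 0, -5, 0, 0, 0]
    - [1, 0, 0, 0, 0, 0, 0]

```text
time: 2.1
tool_pos: [0.5244, 0.128, 0.2497]
tool_rot: [0.707, -0.707, -0.018, 0.019]
contact_force: [-0.3, -0.1, 0.2]
gripper_width: -0.004
```

```bash
python3 - <<'E'
from h import *
plan([.085,.087,.11])
E
```

```text
t 2.1 tip(stand)mm [ 41.805  149.1796 230.681 ] F [-0.3143 -0.0517  0.221 ] w -0.00393110327542934
axes(stand)
 [[ 1.     -0.0013  0.0023]
 [-0.0023  0.0002  1.    ]
 [-0.0013 -1.      0.0002]]
shift [ 43.4951 120.61   -62.108 ]
```

Next I'll move above and behind the bar, lower to tip height ≈ 110 mm, and look.

>>> apply_moves:
  moves:
    - [1, 20, 0, -30, 0, 0, 0]
    - [1, 24, 0, -32, 0, 0, 0]
    - [1, 0, 30, 0, 0, 0, 0]
    - [1, 0, 30, 0, 0, 0, 0]
    - [1, 0, 30, 0, 0, 0, 0]
    - [1, 0, 30, 0, 0, 0, 0]
    - [1, 0, 0, 0, 0, 0, 0]
    - [1, 0, 0, 0, 0, 0, 0]

```text
time: 2.9
tool_pos: [0.5705, 0.0704, 0.1303]
tool_rot: [0.707, -0.707, -0.019, 0.02]
contact_force: [0.2, 1.1, 0.3]
gripper_width: 0.001
```

```bash
python3 - <<'E'
from h import *
plan([.085,.087,.062])
i=manip.grab_frame("side");s,R=tool();tip=s["tool_pos"]+R.apply([0,.019,0])
u=proj("side",[tip,s2w([.0563,.087,.073])]);print(u)
c=i[120:280,190:350];c=cv2.convertScaleAbs(cv2.resize(c,None,fx=3.7,fy=3.7,interpolation=cv2.INTER_CUBIC),alpha=1.3)
for p,k in zip(u,[(0,0,255),(0,255,0)]): cv2.circle(c,tuple(int(t) for t in (p-[190,120])*3.7),3,k,-1)
cv2.imwrite("pics/s1.png",c)
E
```

```text
t 2.9 tip(stand)mm [ 84.7588  89.1164 111.257 ] F [0.243  1.1183 0.2829] w 0.0009954886693233332
axes(stand)
 [[ 1.     -0.0013 -0.0013]
 [ 0.0013  0.0003  1.    ]
 [-0.0013 -1.      0.0003]]
shift [ 0.3035 49.256  -2.1322]
[[250.9914 182.9316]
 [263.4689 200.6537]]
```

View pics/s1.png

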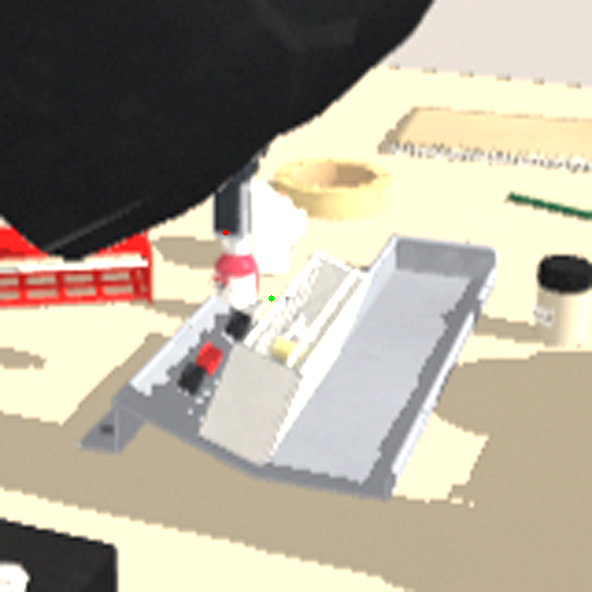

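The fingertip (crop 225,232) matches its projection, and the predicted bar point (271,298) lies on the rack's upper-rear bar. Next I'll descend to tip height 62 mm.

>>> apply_moves:
  moves:
    - [1, 0, 10, -2, 0, 0, 0]
    - [1, 0, 10, 0, 0, 0, 0]
    - [1, 0, 10, 0, 0, 0, 0]
    - [1, 0, 10, 0, 0, 0, 0]
    - [1, 0, 9, 0, 0, 0, 0]
    - [1, 0, 0, 0, 0, 0, 0]

```text
time: 3.55
tool_pos: [0.5699, 0.0673, 0.079]
tool_rot: [0.707, -0.707, -0.018, 0.02]
contact_force: [-1.1, 0.5, -1.9]
gripper_width: -0.002
```

>>> apply_moves:
  moves:
    - [1, -3, 0, 0, 0, 0, 0]
    - [1, -3, 0, 0, 0, 0, 0]
    - [1, -3, 0, 0, 0, 0, 0]
    - [1, -2, 0, 0, 0, 0, 0]
    - [1, -2, 0, 0, 0, 0, 0]
    - [1, -2, 0, 0, 0, 0, 0]
    - [1, 0, 0, 0, 0, 0, 0]

```text
time: 4.25
tool_pos: [0.5562, 0.0665, 0.0814]
tool_rot: [-0.707, 0.707, 0.019, -0.019]
contact_force: [0.5, 0.0, 0.3]
gripper_width: 0.002
```

>>> apply_moves:
  moves:
    - [1, -2, 0, 0, 0, 0, 0]
    - [1, -2, 0, 0, 0, 0, 0]
    - [1, -2, 0, 0, 0, 0, 0]
    - [1, -2, 0, 0, 0, 0, 0]
    - [1, -2, 0, 0, 0, 0, 0]
    - [1, 0, 0, 0, 0, 0, 0]

```text
time: 4.85
tool_pos: [0.5461, 0.0659, 0.0813]
tool_rot: [-0.707, 0.707, 0.019, -0.019]
contact_force: [0.8, 0.7, -0.4]
gripper_width: -0.0
```

```bash
python3 - <<'E'
from h import *
plan([.085,.087,.062])
i=manip.grab_frame("side")
c=i[120:280,190:350];cv2.imwrite("pics/s2.png",cv2.convertScaleAbs(cv2.resize(c,None,fx=3.7,fy=3.7,interpolation=cv2.INTER_CUBIC),alpha=1.3))
E
```

```text
t 4.85 tip(stand)mm [60.1658 86.0151 62.2674] F [ 0.849   0.6538 -0.3514] w -0.0001645053301503285
axes(stand)
 [[ 1.     -0.0002  0.0001]
 [-0.0001  0.      1.    ]
 [-0.0002 -1.      0.    ]]
shift [24.8341  0.2622  0.9876]
```

View pics/s2.png

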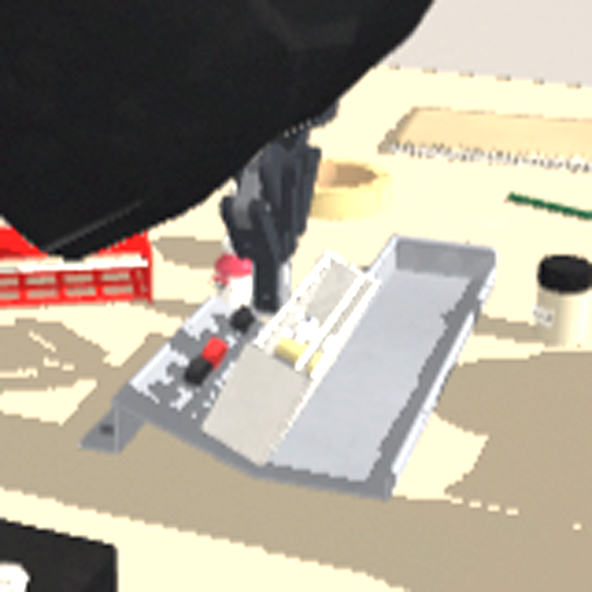

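Contact is good: the rack has begun to rotate about its base edge and the vials are in place. I'll keep pushing slowly.

>>> apply_moves:
  moves:
    - [1, -2, 0, 0, 0, 0, 0]
    - [1, -2, 0, 0, 0, 0, 0]
    - [1, -2, 0, 0, 0, 0, 0]
    - [1, -2, 0, 0, 0, 0, 0]
    - [1, -2, 0, 0, 0, 0, 0]
    - [1, -2, 0, 0, 0, 0, 0]
    - [1, -2, 0, 0, 0, 0, 0]
    - [1, -2, 0, 0, 0, 0, 0]
    - [1, -1, 0, 0, 0, 0, 0]
    - [1, -1, 0, 0, 0, 0, 0]
    - [1, -1, 0, 0, 0, 0, 0]
    - [1, -1, 0, 0, 0, 0, 0]
    - [1, -1, 0, 0, 0, 0, 0]
    - [1, -1, 0, 0, 0, 0, 0]
    - [1, -1, 0, 0, 0, 0, 0]
    - [1, -1, 0, 0, 0, 0, 0]
    - [1, 0, 0, 0, 0, 0, 0]
    - [1, 0, 0, 0, 0, 0, 0]

```text
time: 6.7
tool_pos: [0.5224, 0.0647, 0.0813]
tool_rot: [-0.707, 0.707, 0.019, -0.019]
contact_force: [-0.4, 0.7, -0.0]
gripper_width: 0.003
```

```bash
python3 - <<'E'
from h import *
plan([.085,.087,.062])
i=manip.grab_frame("side")
c=i[120:280,190:350];cv2.imwrite("pics/s3.png",cv2.convertScaleAbs(cv2.resize(c,None,fx=3.7,fy=3.7,interpolation=cv2.INTER_CUBIC),alpha=1.3))
E
```

```text
t 6.7 tip(stand)mm [36.4347 86.0136 62.3187] F [-0.354   0.7203 -0.005 ] w 0.0025404985711831446
axes(stand)
 [[ 1.      0.      0.0001]
 [-0.0001 -0.      1.    ]
 [ 0.     -1.     -0.    ]]
shift [48.5651  0.3208  0.9915]
```

View pics/s3.png

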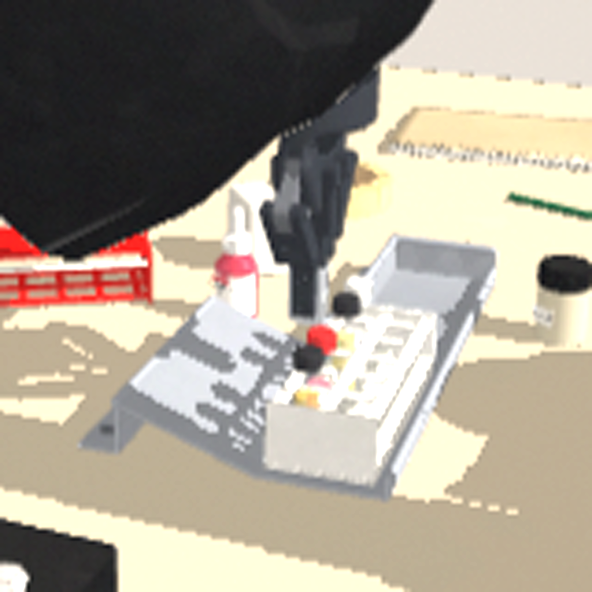

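The rack stands upright in the trough with the vials seated. I'll raise the tool, move past the rack's +y end, and lower there.

>>> apply_moves:
  moves:
    - [1, 0, -10, 0, 0, 0, 0]
    - [1, 0, -20, 0, 0, 0, 0]
    - [1, 0, -25, 0, 0, 0, 0]
    - [1, 0, -20, 0, 0, 0, 0]
    - [1, -5, 0, 20, 0, 0, 0]
    - [1, -7, 0, 25, 0, 0, 0]
    - [1, -7, 0, 25, 0, 0, 0]
    - [1, -7, 0, 25, 0, 0, 0]
    - [1, -7, 0, 25, 0, 0, 0]
    - [1, 0, 0, 0, 0, 0, 0]
    - [1, 0, 20, 0, 0, 0, 0]
    - [1, 0, 25, 0, 0, 0, 0]
    - [1, 0, 25, 0, 0, 0, 0]
    - [1, 0, 25, 0, 0, 0, 0]
    - [1, 0, 15, 0, 0, 0, 0]
    - [1, 0, 10, 0, 0, 0, 0]
    - [1, 0, 0, 0, 0, 0, 0]

```text
time: 8.45
tool_pos: [0.4825, 0.1823, 0.0354]
tool_rot: [-0.707, 0.707, 0.018, -0.02]
contact_force: [-0.3, 0.1, 0.9]
gripper_width: 0.001
```

```bash
python3 - <<'E'
from h import *
plan([.003,.206,.018])
i=manip.grab_frame("top")[160:270,170:360]
cv2.imwrite("pics/t2.png",cv2.convertScaleAbs(cv2.resize(i,None,fx=4,fy=4,interpolation=cv2.INTER_CUBIC),alpha=1.4))
E
```

```text
t 8.45 tip(stand)mm [  2.8487 205.6071  16.3729] F [-0.3144  0.141   0.903 ] w 0.0007357631490049964
axes(stand)
 [[ 1.     -0.002   0.0004]
 [-0.0004 -0.0005  1.    ]
 [-0.002  -1.     -0.0005]]
shift [ 0.1479 -1.6276  0.3922]
```

View pics/t2.png

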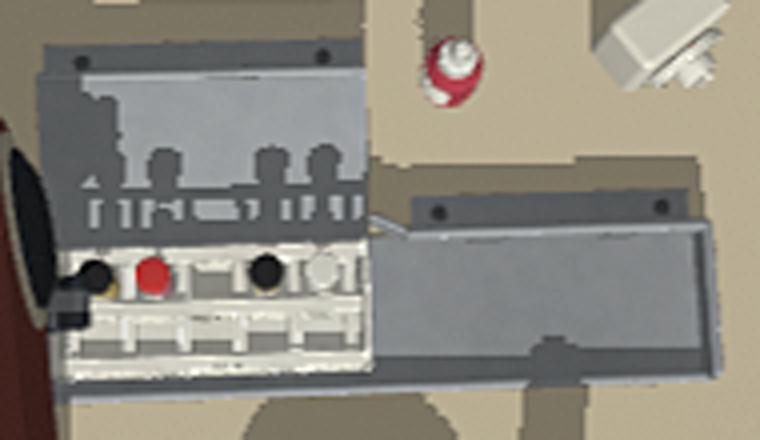

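```bash
python3 - <<'E'
from h import *
cr=lambda u,v:((u+.5)/4+169.5,(v+.5)/4+159.5)
for z in(.04,.1,.15,.2,.3): print(z,[w2s(at("top",cr(*p),z))*1e3 for p in((88,305),(70,330),(70,280))])
s,R=tool();tip=s["tool_pos"]+R.apply([0,.019,0]);print((proj("top",[tip,s["tool_pos"],tip+[0,0,.073],tip+[0,0,.2]])-[169.5,159.5])*4)
print((proj("top",s2w([[.0,.167,.046],[0,.007,.046]]))-[169.5,159.5])*4)
i=manip.grab_frame("side")
c=i[100:300,170:370];cv2.imwrite("pics/s4.png",cv2.convertScaleAbs(cv2.resize(c,None,fx=3,fy=3,interpolation=cv2.INTER_CUBIC),alpha=1.3))
E
```

```text
0.04 [array([  4.4552, 149.6232,  40.    ]), array([ -7.8309, 158.7311,  40.    ]), array([ 17.3392, 158.5859,  40.    ])]
0.1 [array([ -0.7322, 143.7605, 100.    ]), array([-12.2095, 152.2688, 100.    ]), array([ 11.3035, 152.1332, 100.    ])]
0.15 [array([ -5.0551, 138.8749, 150.    ]), array([-15.8583, 146.8835, 150.    ]), array([  6.2738, 146.7559, 150.    ])]
0.2 [array([ -9.3779, 133.9894, 200.    ]), array([-19.5071, 141.4983, 200.    ]), array([  1.2441, 141.3786, 200.    ])]
0.3 [array([-18.0236, 124.2182, 300.    ]), array([-26.8047, 130.7277, 300.    ]), array([ -8.8153, 130.624 , 300.    ])]
[[-16.6281 313.8611]
 [-22.5078 310.8771]
 [-40.6009 301.7069]
 [-93.5063 274.8627]]
[[ 52.4994 314.443 ]
 [371.6963 304.7908]]
```

View pics/s4.png

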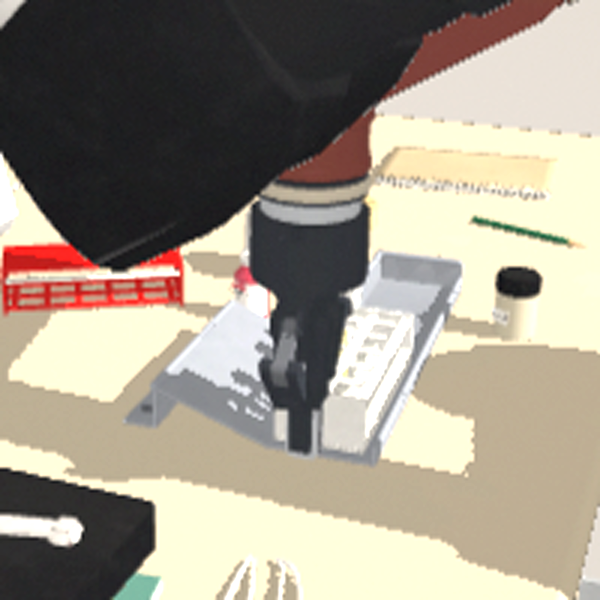

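Side and top views show the knuckles of the shut gripper bulging along stand y, and they could reach vial 1 during the push. I'll back off and turn the tool 90° so that they spread across the trough instead.

```bash
python3 -c "
from h import *
print(manip.state()['joint_pos'])"
```

```text
[ 0.2172  0.0343  2.0163 -0.0001  1.0896 -1.4074]
```

>>> apply_moves:
  moves:
    - [1, 0, 0, 10, 0, 0, 0]
    - [1, 0, 0, 20, 0, 0, 0]
    - [1, 0, 0, 0, 0, 8, 0]
    - [1, 0, 0, 0, 0, 0, 0]

```text
time: 8.95
tool_pos: [0.4821, 0.2138, 0.0375]
tool_rot: [0.707, -0.706, 0.029, -0.031]
contact_force: [-0.3, 0.2, 0.0]
gripper_width: 0.004
```

```bash
python3 -c "
from h import *
print(manip.state()['joint_pos']);plan([.003,.236,.018])"
```

```text
[ 0.2763  0.0567  1.9924  0.0001  1.0903 -1.2103]
t 8.95 tip(stand)mm [  4.2895 237.169   18.5318] F [-0.3042  0.157   0.0081] w 0.004219076594675818
axes(stand)
 [[ 0.9904  0.0022  0.138 ]
 [-0.138   0.0006  0.9904]
 [ 0.0021 -1.      0.0009]]
shift [-1.1169  0.5283 -1.3362]
```

>>> apply_moves:
  moves:
    - [1, 0, 0, 0, 0, 8.2, 0]
    - [1, 0, 0, 0, 0, 8.2, 0]
    - [1, 0, 0, 0, 0, 8.2, 0]
    - [1, 0, 0, 0, 0, 8.2, 0]
    - [1, 0, 0, 0, 0, 8.2, 0]
    - [1, 0, 0, 0, 0, 8.2, 0]
    - [1, 0, 0, 0, 0, 8.2, 0]
    - [1, 0, 0, 0, 0, 8.2, 0]
    - [1, 0, 0, 0, 0, 8.2, 0]
    - [1, 0, 0, 0, 0, 8.2, 0]
    - [1, 0, 0, 0, 0, 0, 0]

```text
time: 10.05
tool_pos: [0.4819, 0.2129, 0.037]
tool_rot: [0.514, -0.514, 0.485, -0.486]
contact_force: [-0.9, -0.5, 0.3]
gripper_width: -0.002
```

```bash
python3 -c "
from h import *
plan([.003,.184,.018])
i=manip.grab_frame('top')[160:270,140:330]
cv2.imwrite('pics/t3.png',cv2.convertScaleAbs(cv2.resize(i,None,fx=4,fy=4,interpolation=cv2.INTER_CUBIC),alpha=1.4))"
```

```text
t 10.05 tip(stand)mm [  3.969  236.2137  18.0276] F [-0.901  -0.4703  0.2672] w -0.0023429000626105853
axes(stand)
 [[ 0.0025  0.0012  1.    ]
 [-1.      0.0003  0.0025]
 [-0.0003 -1.      0.0012]]
shift [52.2112  0.0106 -1.0986]
```

View pics/t3.png

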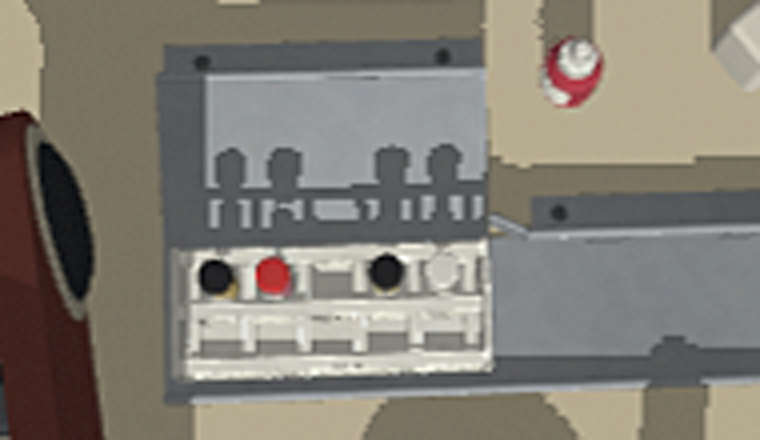

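>>> apply_moves:
  moves:
    - [1, 15, 0, -1, 0, 0, 0]
    - [1, 20, 0, 0, 0, 0, 0]
    - [1, 12, 0, 0, 0, 0, 0]
    - [1, 5, 0, 0, 0, 0, 0]
    - [1, 2, 0, 0, 0, 0, 0]
    - [1, 2, 0, 0, 0, 0, 0]
    - [1, 2, 0, 0, 0, 0, 0]
    - [1, 2, 0, 0, 0, 0, 0]
    - [1, 2, 0, 0, 0, 0, 0]
    - [1, 2, 0, 0, 0, 0, 0]
    - [1, 2, 0, 0, 0, 0, 0]
    - [1, 2, 0, 0, 0, 0, 0]
    - [1, 2, 0, 0, 0, 0, 0]
    - [1, 2, 0, 0, 0, 0, 0]

```text
time: 11.5
tool_pos: [0.4844, 0.1406, 0.0364]
tool_rot: [0.513, -0.513, 0.486, -0.486]
contact_force: [0.3, 2.6, 1.3]
gripper_width: -0.0
```

>>> apply_moves:
  moves:
    - [1, 2, 0, 0, 0, 0, 0]
    - [1, 2, 0, 0, 0, 0, 0]
    - [1, 2, 0, 0, 0, 0, 0]
    - [1, 2, 0, 0, 0, 0, 0]
    - [1, 2, 0, 0, 0, 0, 0]
    - [1, 2, 0, 0, 0, 0, 0]
    - [1, 2, 0, 0, 0, 0, 0]
    - [1, 2, 0, 0, 0, 0, 0]

```text
time: 12.3
tool_pos: [0.4852, 0.1246, 0.0364]
tool_rot: [0.513, -0.513, 0.486, -0.486]
contact_force: [-0.2, 2.9, 1.2]
gripper_width: 0.005
```

```bash
python3 -c "
from h import *
plan([.003,.006,.018])
i=manip.grab_frame('top')[160:270,170:360]
cv2.imwrite('pics/t4.png',cv2.convertScaleAbs(cv2.resize(i,None,fx=4,fy=4,interpolation=cv2.INTER_CUBIC),alpha=1.4))"
```

```text
t 12.3 tip(stand)mm [  2.5344 147.8779  17.3734] F [-0.1835  2.9221  1.2252] w 0.005376766035566251
axes(stand)
 [[-0.0001  0.0002  1.    ]
 [-1.      0.0001 -0.0001]
 [-0.0001 -1.      0.0002]]
shift [141.8778  -0.638    0.4804]
```

View pics/t4.png

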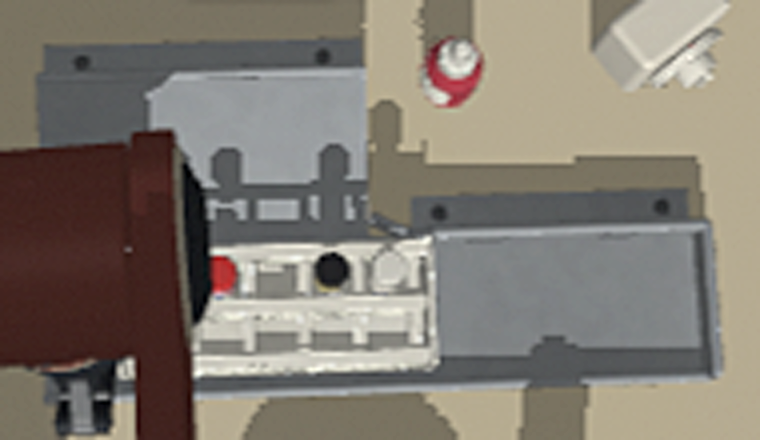

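The rack is sliding with about 3 N and has entered the parking half (right end at column 437). About 138 mm remain.

>>> apply_moves:
  moves:
    - [1, 3, 0, 0, 0, 0, 0]
    - [1, 4, 0, 0, 0, 0, 0]
    - [1, 4, 0, 0, 0, 0, 0]
    - [1, 4, 0, 0, 0, 0, 0]
    - [1, 4, 0, 0, 0, 0, 0]
    - [1, 4, 0, 0, 0, 0, 0]
    - [1, 4, 0, 0, 0, 0, 0]
    - [1, 4, 0, 0, 0, 0, 0]
    - [1, 4, 0, 0, 0, 0, 0]
    - [1, 4, 0, 0, 0, 0, 0]
    - [1, 4, 0, 0, 0, 0, 0]
    - [1, 4, 0, 0, 0, 0, 0]
    - [1, 4, 0, 0, 0, 0, 0]
    - [1, 4, 0, 0, 0, 0, 0]
    - [1, 4, 0, 0, 0, 0, 0]

```text
time: 13.85
tool_pos: [0.4884, 0.0655, 0.0364]
tool_rot: [0.513, -0.513, 0.486, -0.486]
contact_force: [0.2, 4.5, 4.1]
gripper_width: -0.001
```

>>> apply_moves:
  moves:
    - [1, 4, 0, 0, 0, 0, 0]
    - [1, 4, 0, 0, 0, 0, 0]
    - [1, 4, 0, 0, 0, 0, 0]
    - [1, 4, 0, 0, 0, 0, 0]
    - [1, 4, 0, 0, 0, 0, 0]
    - [1, 4, 0, 0, 0, 0, 0]
    - [1, 4, 0, 0, 0, 0, 0]
    - [1, 4, 0, 0, 0, 0, 0]
    - [1, 4, 0, 0, 0, 0, 0]
    - [1, 4, 0, 0, 0, 0, 0]
    - [1, 4, 0, 0, 0, 0, 0]
    - [1, 4, 0, 0, 0, 0, 0]
    - [1, 4, 0, 0, 0, 0, 0]
    - [1, 4, 0, 0, 0, 0, 0]
    - [1, 3, 0, 0, 0, 0, 0]
    - [1, 2, 0, 0, 0, 0, 0]

```text
time: 15.45
tool_pos: [0.4916, 0.0046, 0.0363]
tool_rot: [-0.513, 0.513, -0.486, 0.486]
contact_force: [0.3, 3.5, 3.0]
gripper_width: 0.0
```

```bash
python3 -c "
from h import *
plan([.003,.006,.018])
i=manip.grab_frame('top')[160:270,170:360]
cv2.imwrite('pics/t5.png',cv2.convertScaleAbs(cv2.resize(i,None,fx=4,fy=4,interpolation=cv2.INTER_CUBIC),alpha=1.4))"
```

```text
t 15.45 tip(stand)mm [ 2.3616 27.6953 17.2525] F [0.3377 3.4535 3.0455] w 9.332361455548362e-06
axes(stand)
 [[-0.0004 -0.0002  1.    ]
 [-1.     -0.     -0.0004]
 [ 0.     -1.     -0.0002]]
shift [21.6951 -0.7475  0.6464]
```

View pics/t5.png

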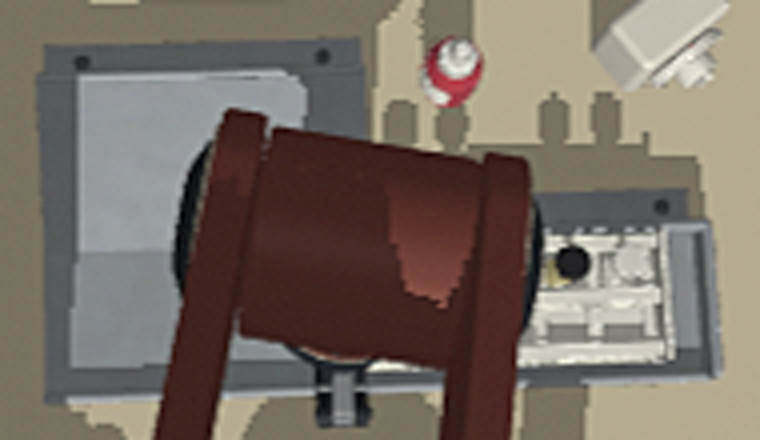

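About 12–18 mm remain, so I'll creep in and watch the force.

>>> apply_moves:
  moves:
    - [1, 2, 0, 0, 0, 0, 0]
    - [1, 2, 0, 0, 0, 0, 0]
    - [1, 2, 0, 0, 0, 0, 0]
    - [1, 2, 0, 0, 0, 0, 0]
    - [1, 1, 0, 0, 0, 0, 0]
    - [1, 1, 0, 0, 0, 0, 0]
    - [1, 1, 0, 0, 0, 0, 0]

```text
time: 16.2
tool_pos: [0.4921, -0.0062, 0.0362]
tool_rot: [-0.513, 0.513, -0.486, 0.486]
contact_force: [-0.4, 1.9, 1.9]
gripper_width: -0.0
```

>>> apply_moves:
  moves:
    - [1, 1, 0, 0, 0, 0, 0]
    - [1, 1, 0, 0, 0, 0, 0]

```text
time: 16.4
tool_pos: [0.4922, -0.0082, 0.0362]
tool_rot: [-0.513, 0.513, -0.486, 0.486]
contact_force: [-1.2, 3.8, 1.0]
gripper_width: 0.001
```

>>> apply_moves:
  moves:
    - [1, 1, 0, 0, 0, 0, 0]
    - [1, 1, 0, 0, 0, 0, 0]

```text
time: 16.6
tool_pos: [0.4924, -0.0102, 0.0362]
tool_rot: [-0.513, 0.513, -0.486, 0.486]
contact_force: [-0.6, 2.4, 2.1]
gripper_width: -0.004
```

>>> apply_moves:
  moves:
    - [1, 1, 0, 0, 0, 0, 0]
    - [1, 1, 0, 0, 0, 0, 0]

```text
time: 16.8
tool_pos: [0.4924, -0.0122, 0.0362]
tool_rot: [-0.513, 0.513, -0.486, 0.486]
contact_force: [0.2, 2.7, 1.1]
gripper_width: 0.0
```

>>> apply_moves:
  moves:
    - [1, 1, 0, 0, 0, 0, 0]

```text
time: 16.9
tool_pos: [0.4925, -0.0132, 0.0362]
tool_rot: [-0.513, 0.513, -0.486, 0.486]
contact_force: [0.1, 1.8, 0.5]
gripper_width: 0.001
```

>>> apply_moves:
  moves:
    - [1, 1, 0, 0, 0, 0, 0]

```text
time: 17.0
tool_pos: [0.4926, -0.0142, 0.0362]
tool_rot: [-0.513, 0.513, -0.486, 0.486]
contact_force: [0.8, 0.6, -0.3]
gripper_width: 0.0
```

>>> apply_moves:
  moves:
    - [1, 1, 0, 0, 0, 0, 0]

```text
time: 17.1
tool_pos: [0.4926, -0.0152, 0.0362]
tool_rot: [-0.513, 0.513, -0.486, 0.486]
contact_force: [-0.8, 2.3, 0.4]
gripper_width: -0.002
```

>>> apply_moves:
  moves:
    - [1, 1, 0, 0, 0, 0, 0]

```text
time: 17.2
tool_pos: [0.4927, -0.0162, 0.0362]
tool_rot: [-0.513, 0.513, -0.486, 0.486]
contact_force: [-0.9, 2.2, 0.3]
gripper_width: 0.001
```

>>> apply_moves:
  moves:
    - [1, 1, 0, 0, 0, 0, 0]

```text
time: 17.3
tool_pos: [0.4927, -0.0172, 0.0362]
tool_rot: [-0.513, 0.513, -0.486, 0.486]
contact_force: [-0.8, 2.5, 0.2]
gripper_width: -0.002
```

>>> apply_moves:
  moves:
    - [1, 1, 0, 0, 0, 0, 0]

```text
time: 17.4
tool_pos: [0.4928, -0.0182, 0.0362]
tool_rot: [-0.513, 0.513, -0.486, 0.486]
contact_force: [-0.5, 1.9, -0.2]
gripper_width: -0.001
```

>>> apply_moves:
  moves:
    - [1, 1, 0, 0, 0, 0, 0]

```text
time: 17.5
tool_pos: [0.4928, -0.0186, 0.0362]
tool_rot: [0.513, -0.513, 0.487, -0.486]
contact_force: [-0.2, 6.0, 0.4]
gripper_width: -0.001
```

```bash
python3 -c "
from h import *
plan([.003,.006,.018])
i=manip.grab_frame('top')[200:260,290:360]
cv2.imwrite('pics/t6.png',cv2.convertScaleAbs(cv2.resize(i,None,fx=8,fy=8,interpolation=cv2.INTER_CUBIC),alpha=1.4))"
```

```text
t 17.5 tip(stand)mm [ 2.3134  4.4924 17.2035] F [-0.1986  6.0448  0.4206] w -0.0007345786924910542
axes(stand)
 [[-0.0006 -0.0003  1.    ]
 [-1.      0.0015 -0.0006]
 [-0.0015 -1.     -0.0003]]
shift [-1.5092 -0.7944  0.6854]
```

View pics/t6.png

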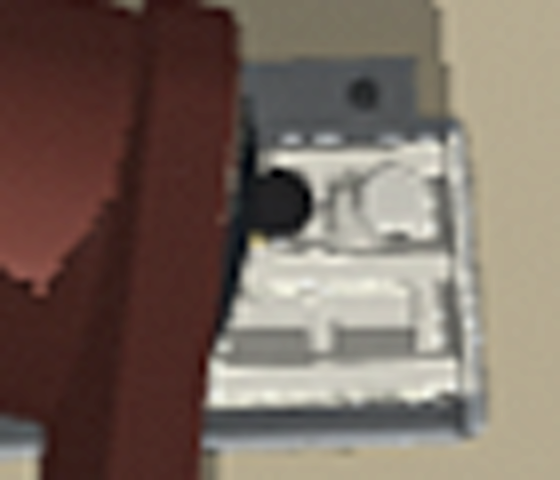

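The force rose to 6 N and the tool lagged, so the rack has met the stop. I'll confirm with a small nudge, then withdraw.

>>> apply_moves:
  moves:
    - [1, 0.5, 0, 0, 0, 0, 0]
    - [1, 0, 0, 0, 0, 0, 0]

```text
time: 17.75
tool_pos: [0.4928, -0.0186, 0.0362]
tool_rot: [0.514, -0.513, 0.487, -0.486]
contact_force: [-0.7, 7.1, 1.2]
gripper_width: -0.002
```

>>> apply_moves:
  moves:
    - [1, -2, 0, 0, 0, 0, 0]
    - [1, -5, 0, 0, 0, 0, 0]
    - [1, -15, 0, 0, 0, 0, 0]
    - [1, -25, 0, 0, 0, 0, 0]
    - [1, -25, 0, 0, 0, 0, 0]
    - [1, 0, -30, 0, 0, 0, 0]
    - [1, 0, -40, 0, 0, 0, 0]
    - [1, 0, -40, 0, 0, 0, 0]
    - [1, -40, -20, 0, 0, 0, 0]
    - [1, -45, 0, 0, 0, 0, 0]
    - [1, -45, 0, 0, 0, 0, 0]
    - [1, -45, 0, 0, 0, 0, 0]
    - [1, -45, 0, 0, 0, 0, 0]
    - [1, 0, 0, 0, 0, 0, 0]
    - [1, 0, 0, 0, 0, 0, 0]

```text
time: 19.25
tool_pos: [0.4769, 0.2727, 0.1661]
tool_rot: [-0.514, 0.514, -0.485, 0.486]
contact_force: [0.6, -0.8, -0.1]
gripper_width: -0.002
```

```bash
python3 -c "
from h import *
plan([.003,.006,.018])
i=manip.grab_frame('top')[160:310,170:360];j=manip.grab_frame('side')[120:270,190:380]
f=lambda a:cv2.convertScaleAbs(cv2.resize(a,None,fx=3,fy=3,interpolation=cv2.INTER_CUBIC),alpha=1.4)
cv2.imwrite('pics/t7.png',cv2.resize(np.hstack([f(i),f(j)]),(800,316)))"
```

```text
t 19.25 tip(stand)mm [  2.2154 296.2394 147.1285] F [ 0.6104 -0.8397 -0.0943] w -0.0016955805474356909
axes(stand)
 [[ 0.0021  0.      1.    ]
 [-1.     -0.001   0.0021]
 [ 0.001  -1.      0.    ]]
shift [290.1094 129.4226   0.1664]
```

The picture budget is spent, so I'll check numerically: cap positions, rack extent, and image changes around the loose objects.

```bash
python3 - <<'E'
from h import *
a=cv2.imread("pics/top0.png");b=manip.grab_frame("top");cv2.imwrite("pics/end.png",b)
for n,(u0,u1,v0,v1) in dict(bottle=(274,292,166,188),timer=(318,354,150,184),pot=(300,324,275,297)).items():
    print(n,"mean diff",cv2.absdiff(a,b)[v0:v1,u0:u1].mean().round(2))
r=b[205:262,178:350]; hsv=cv2.cvtColor(r,cv2.COLOR_BGR2HSV)
def blobs(m,n,z,lo):
    k,_,st,ce=cv2.connectedComponentsWithStats(m.astype(np.uint8)*255)
    for s,c in zip(st[1:],ce[1:]):
        if s[4]>=lo: print(n,s.tolist(),"stand mm",w2s(at("top",c+[178,205],z))*1e3)
blobs(r.max(2)<40,"black",.071,25)
blobs((hsv[...,1]>150)&((hsv[...,0]<8)|(hsv[...,0]>172))&(hsv[...,2]>90),"red",.071,15)
w=(hsv[...,2]>125)&(hsv[...,1]<60); ys,xs=np.nonzero(w); print("white cols",xs.min()+178,xs.max()+178,"rows",ys.min()+205,ys.max()+205)
print("expected end cols",proj("top",s2w([[0,-.165,.046],[0,-.005,.046],[0,-.085,.046]])))
print("stand y of white ends",[w2s(at("top",(c,232),.046))[1].round(4) for c in(xs.min()+177.5,xs.max()+178.5)])
print("white caps/vial2 patch expected at",proj("top",s2w([.017,-.141,.071])))
E
```

```text
bottle mean diff 4.1
timer mean diff 3.53
pot mean diff 2.24
black [101, 17, 8, 9, 52] stand mm [ 15.3927 -31.7404  71.    ]
black [143, 16, 8, 9, 54] stand mm [  15.5258 -115.1245   71.    ]
red [115, 17, 8, 9, 54] stand mm [ 15.0449 -59.561   71.    ]
white cols 233 349 rows 213 260
expected end cols [[346.6076 233.0376]
 [268.3573 235.5141]
 [307.6928 234.2819]]
stand y of white ends [np.float64(0.0671), np.float64(-0.1711)]
white caps/vial2 patch expected at [[337.1112 223.734 ]]
```

```bash
python3 -c "
from plant import manip
print(manip.job_done())"
```

```text
the job is handed in; nothing more can be done
None
```

The rack now stands upright in the trough against the right-hand end stop, and I have handed the job in. The clock read about 19 s of the 48 s allowed.

I tipped the rack up by pushing its high bar with the shut fingers, and it fell upright by itself. I then turned the tool 90° so the gripper's knuckles would clear the vials, and slid the rack along the trough at about 2–4.5 N. Contact with the stop was gentle: the push force rose to about 7 N and the rack stopped moving. I then withdrew the tool.

**Last checks:**
- **Rack position:** the caps put the rack's origin at stand y ≈ -87 mm, against about -85 to -89 mm expected at the stop.
- **Vials:** both black caps and the red cap are upright at their hole spacing. I saw the white-capped vial seated when the rack touched the stop, but did not measure it separately after withdrawing.
- **Loose items:** the patches around the bottle, timer and pot changed by only 2–4 grey levels on average, so they show no sign of having moved.

**What failed or disagreed:**
- The picture limit was used up, so I could not view the final image and checked it only by numbers.
- The mask for the rack's white outline also took in the stand's bright edges, so I ignored its end positions.

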